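# Move the clipped battery pack from its charger to the cordless lamp

## Robot

A 7-joint arm with a two-finger parallel gripper is mounted at the origin on the work surface. World frame = base frame: x ahead of the robot, y to its left, z up, the work surface at z = 0. Lengths are in m, angles in rad, forces in N, time in s.
With the tool pointing down it reaches from about 0.4 to 0.9 m from the base axis. Payload 5.6 kg.
Tool frame: the origin (TCP) lies at the very end of the fingers, on their centre line; the grasp point (between the pads) lies 19 mm behind it; x points along the fingers, z is the direction in which the jaws open and shut, and the axes are right-handed (so a half turn about x gives the same grasp; the last joint's range is limited). The gripper opens to 92 mm and grips with 3 to 60 N. Pads are 20 mm wide; open, the fingers measure 128 mm over their backs; the gripper's body (75 mm by 189 mm) begins 69 mm behind the grasp point.
Start: joints at [1.201, 0.468, -0.012, 1.603, 0.006, 1.071, -0.056], TCP at [0.209, -0.616, 0.215] pointing down, gripper open.
Joint ranges: [-2.53, 2.53], [-0.31, 2.02], [-1.57, 1.55], [0.28, 2.44], [-1.29, 4.43], [0.15, 1.84], [-2.92, 2.92]. Speed limits (rad/s): [2.57, 2.57, 3.14, 3.14, 3.14, 3.14, 3.14].

## Interface

Orientations are given as a rotation vector (axis times angle).
In Python, from workcell import * gives the robot as it stands.
- The arm moves only by the shell command python3 -m pendant 'ROWS'. ROWS is JSON, a list that holds one entry, the list of rows, each a list of 7 numbers: the shift along the tool's x, y, z as a fraction of full scale, then the turn, a rotation vector about the tool's x, y, z as a fraction of full scale, then the opening, from -1 (shut) to 1 (fully open). A call has 1 to 10 rows; each row shifts and turns the pose as measured when the row begins, along the tool's axes as they then stand; what a row does not reach is not made up. Full scale, the value 1, is 100 mm for a shift and 90 degrees for a turn. A row lasts 1/10 s, in which the tool goes at most 50 mm and 8.59 degrees, less where a joint would pass 70% of its speed; a pose out of reach is approached as far as the arm can. A call with a number of a shift or a turn outside -1 to 1 is refused whole. A call with a gripper value outside its range is refused whole. The fingers move at their own pace and stop on an object; the grip force is fixed at half the most. Time passes only in rows, so rows that do not move let the fingers close. It gives the time, the measured TCP pose, the force and the opening at its end, in the units of the state.
- sense(): the state, without advancing time (a new reading comes with each control period).
- grab_frame(name): name is "scene" or "top"; returns a dict with "img" (420x560x3 uint8, red, green, blue), "camera_matrix" (3x3 intrinsics, pixels), "distortion" ([k1, k2, p1, p2, k3] as OpenCV has them; the pictures are not rectified), "cam_to_world" (4x4, takes a point from camera to world coordinates). Camera axes: x right, y up, looking along -z (the intrinsics and any distortion apply to the point x, -y, -z); pixel columns grow to the right and rows downward; lengths in m; the calibration is good to about 2 mm. A picture is of the moment at which its call begins. There is no depth.
- sign_off(): hands the job in, once; it reports no verdict.
The state is a dict: "time": time; "joints": joint angles; "qd": joint speeds; "tau": joint torques, N m; "position": TCP position; "tcp_rot": TCP orientation; "force": force on the tool from outside, world axes, zero at the start; "wrist_torque": the same for the moment, N m; "opening": opening from 0.0 (shut) to 1.0 (fully open).
Only numpy, scipy, OpenCV 4.12 (cv2) and the standard library are available. Lean on these libraries where they do the work, as an engineer would, in place of code of your own. Each camera call takes 0.05 s, during which the arm holds its last target.

## Task

Take the charged battery pack out of its charger: hold its release button pressed in while you draw the pack straight up, as it must never be wrenched out against its catch. Then press it gently down into the well in the base of the cordless bench lamp until it is fully home against the sprung contacts, let the button spring back out so that the pack is locked in, and leave it there, without disturbing the dish, the slide box or the bottle.

Things in the scene. Friction and masses are not known exactly. Their poses are not given: they have to be found in the camera images.
- pack_center (a point): Centre (half-way up) of the battery pack, a grey plastic block 48 (x) x 36 (y) x 110 (z) mm, about 0.25 kg; pack's axes, z up. At the start it stands in the charger, its lower 41 mm hidden. Its -y face has one black release button; its +y face, plain but for a flat rubber grip patch at the same height, is for the opposite finger: squeezing the two between the fingers frees the catch, and may be kept up while the pack is carried.
- pack_button (a point): Middle of the outer face of the release button: a black ribbed rubber pad 20 mm wide and 20 mm high, standing 7 mm out of the pack's -y face when out, at pack_center + (0, -25, +31) mm in the pack's axes. It moves in with the button; fully pressed, it still stands 1.5 mm out of the face.
- latch (a joint): How far the button is pressed in: 0 out, 0.0055 m fully in. A hook at the foot of the pack's -y face moves with it: flat top 16.5 mm above the pack's underside, sloped below, 4.5 mm out when the button is out. It clears the lip of either well from about 4.5 mm of press. The spring takes 4 N to start, about 10 N fully in; squeeze with 20 to 30 N.
- charger: The fixed white charger, origin under the centre of its well, axes z up. A block 100 (x) x 90 (y) x 46 mm with the well in its middle and a low step on its +x side. A black flared mouth stands 7 mm on top of the block, so its highest point is 53 mm above the bench.
- charger_well (a point): Centre of the floor of the charger's well, 12 mm above the bench; axes of the charger. The well is 50 x 38 mm (1 mm play each side of the pack). The pack stands on this floor with its axes parallel with the charger's, its hook 1 mm under a lip in the well's -y wall, so that it lifts no further until the button is pressed.
- lamp: The fixed cordless lamp, origin under the centre of its well, axes z up: a grey base 84 mm wide (y), 50 mm high, from 35 mm behind (-x) to 160 mm ahead (+x) of the origin. A thin bent neck rises 130 mm ahead (+x) and carries a small lamp head further ahead, up to 0.25 m high. A small black mark on the base lies on the -y side of the well, where the button must be.
- lamp_well (a point): Lowest position of the centre of the floor of the lamp's empty well, 6 mm above the bench; axes of the lamp. Same 50 x 38 mm opening and 7 mm flared mouth as the charger's (mouth widens by 4 mm each side; top 57 mm above the bench). The pack goes in with its axes parallel with the lamp's; turned 180 degrees it does not fit. Easiest with the button held in; with it out the sloped hook still clicks in, but stiffly.
- contacts (a joint): Brass sprung contacts on the well's floor: 0 up, 5 mm proud; 0.005 m pressed flush. They push the pack up with 4 to 5 N. Floor and catch lip form a cradle set stiffly at an unknown height, 0 to 13 mm above lamp_well: feel for the bottom. Within 1 mm of the floor the hook can spring out under the lip; the pack then rises up to 1 mm and is locked.
- dish: Shallow glass dish, 80 mm across, 15 mm high, on the bench; origin under its centre. Leave alone.
- slidebox: White plastic box for slides, 90 x 100 x 34 mm; origin under its centre. Leave alone.
- reagent: Small amber bottle, 52 mm across, 110 mm high; origin under its centre. Leave alone.

How it is judged:
By the outcome, as a careful person would: the job done as asked, in the order asked, and still so for the second after the job is handed in, with the robot touching nothing.
It also fails if it takes over 48 s, if anything falls off the work surface, if the arm or the gripper's body presses on something with over 40 N, if the wrist force passes 120 N, or if a joint passes its speed limit or range.

## Working session

There is one attempt and no reset: what is moved stays moved. The work goes in short steps, Python scripts to look and compute and a shell command to move; the robot and the scene stay as the last step left them, time stands still between calls to the robot, and variables do not carry over. Pictures are saved under pics/ and viewed, and the job is handed in when it is done.

```bash
mkdir -p pics; ls; python3 - <<'E'
from workcell import *
import cv2,numpy as np
for n in("scene","top"):
    f=grab_frame(n); cv2.imwrite(f"pics/{n}0.png",f["img"][:,:,::-1]); print(n,f["camera_matrix"],f["distortion"],f["cam_to_world"])
s=sense()
for k in s: print(k,s[k])
E
```

```text
pics
scene [[533.03171744   0.         287.56793675]
 [  0.         533.03171744 208.62059048]
 [  0.           0.           1.        ]] [-0.2022179  0.         0.         0.         0.       ] [[ 0.81308891 -0.36067079  0.45694968  1.15228131]
 [ 0.58211991  0.49729696 -0.64329786 -0.96357732]
 [ 0.00477906  0.78905787  0.61430029  1.00967432]
 [ 0.          0.          0.          1.        ]]
top [[404.55193341   0.         283.04593512]
 [  0.         404.55193341 208.77475033]
 [  0.           0.           1.        ]] [-0.03546631  0.          0.          0.          0.        ] [[ 1.65126166e-03  9.96947391e-01 -7.80587849e-02  3.76385448e-01]
 [-9.99985746e-01  1.24985704e-03 -5.19091361e-03 -1.20051959e-02]
 [-5.07750546e-03  7.80662438e-02  9.96935244e-01  1.27663931e+00]
 [ 0.00000000e+00  0.00000000e+00  0.00000000e+00  1.00000000e+00]]
time 0.1
joints [ 1.20100406  0.46827556 -0.01157943  1.603521    0.00601274  1.07141966
 -0.05626699]
qd [ 0.00089866 -0.00170679  0.00064915 -0.00312716  0.00072897 -0.00050696
  0.00030401]
tau [ 9.59693971e-04 -5.21652210e+01 -1.26369056e-02 -2.44369787e+01
 -5.68108249e-02  1.40542330e-02  4.19166849e-05]
position [ 0.20840402 -0.61512921  0.21374876]
tcp_rot [ 0.9660839   1.34764694 -0.96473914]
force [ 0.38922768  1.02223531 -0.13140556]
wrist_torque [-0.06757902 -0.02576332 -0.02296242]
opening 0.9977899638786946
```

View pics/scene0.png

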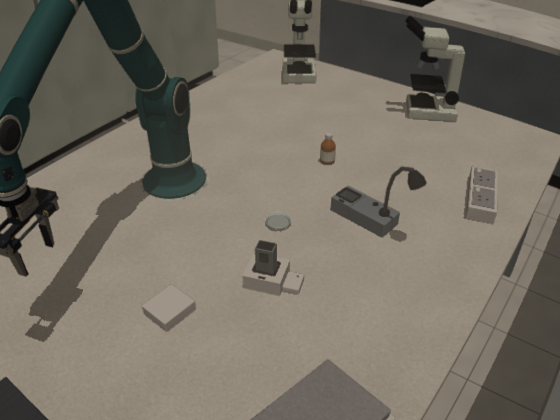

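View pics/top0.png

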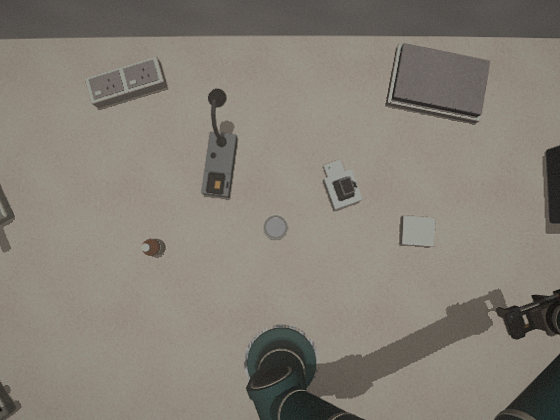

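Top picture: pack in charger near (344,188), lamp well near (216,184), dish (276,227), slide box (418,231), bottle (153,247). Next I zoom in for the details.

```bash
python3 - <<'E'
import cv2,numpy as np
t=cv2.imread("pics/top0.png"); s=cv2.imread("pics/scene0.png")
a=cv2.resize(t[150:220,310:380],None,fx=8,fy=8,interpolation=cv2.INTER_CUBIC); cv2.imwrite("pics/z1.png",a)
a=cv2.resize(t[125:205,185:255],None,fx=7,fy=7,interpolation=cv2.INTER_CUBIC); cv2.imwrite("pics/z2.png",a)
a=cv2.resize(s[230:300,235:315],None,fx=8,fy=8,interpolation=cv2.INTER_CUBIC); cv2.imwrite("pics/z3.png",a)
a=cv2.resize(s[160:240,320:430],None,fx=7,fy=7,interpolation=cv2.INTER_CUBIC); cv2.imwrite("pics/z4.png",a)
E
```

```text
(no output)
```

View pics/z1.png

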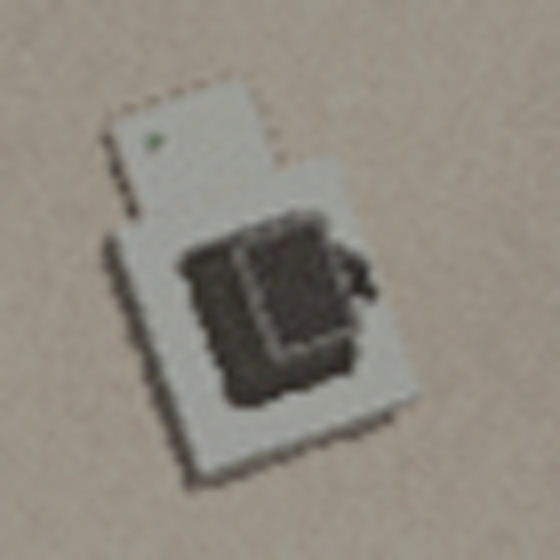

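View pics/z2.png

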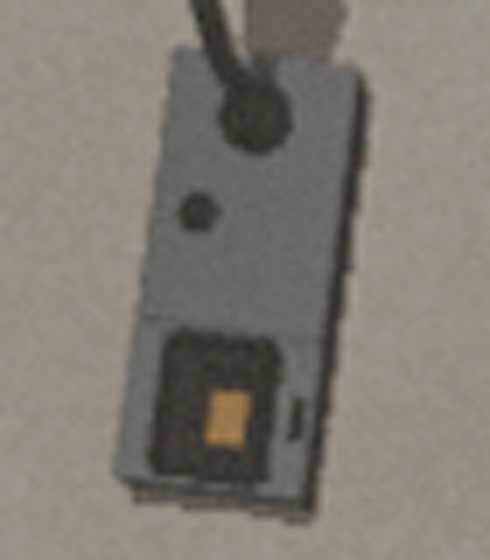

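View pics/z3.png

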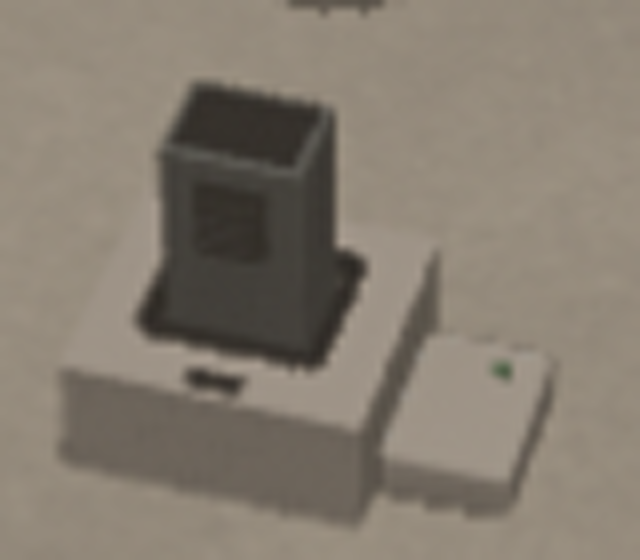

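View pics/z4.png

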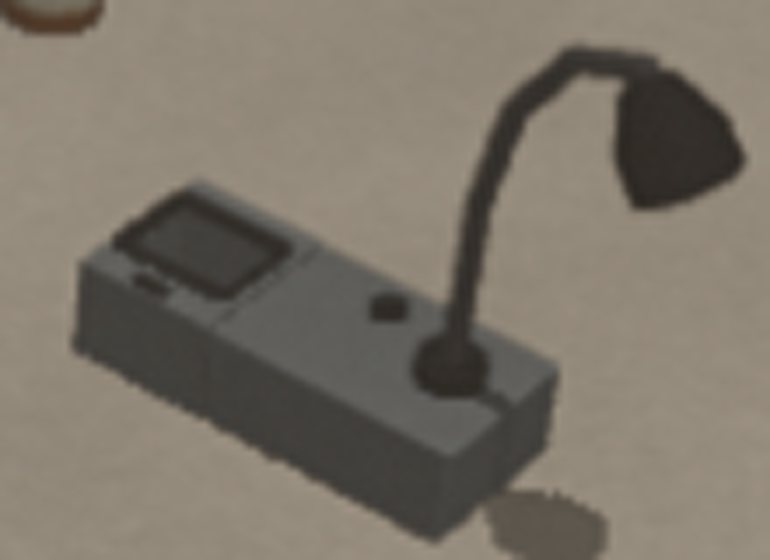

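```bash
cat > h.py <<'E'
from workcell import *
import cv2,numpy as np
def cam(n):
    import pickle,os
    p=f"cam_{n}.pkl"
    if not os.path.exists(p):
        f=grab_frame(n); pickle.dump({k:f[k] for k in f if k!="img"},open(p,"wb"))
    return pickle.load(open(p,"rb"))
def ray(n,uv):
    f=cam(n); q=cv2.undistortPoints(np.array(uv,float).reshape(-1,1,2),np.array(f["camera_matrix"]),np.array(f["distortion"])).reshape(-1,2)
    T=np.array(f["cam_to_world"]); d=np.c_[q[:,0],-q[:,1],-np.ones(len(q))]@T[:3,:3].T
    return T[:3,3],d
def plane(n,uv,z):
    o,d=ray(n,uv); return o+d*((z-o[2])/d[:,2])[:,None]
def tri(a,b):
    o1,d1=ray("scene",a);o2,d2=ray("top",b);out=[]
    for x,y in zip(d1,d2):
        x=x/np.linalg.norm(x);y=y/np.linalg.norm(y)
        s=np.linalg.lstsq(np.c_[x,-y],o2-o1,rcond=None)[0]
        p,q=o1+s[0]*x,o2+s[1]*y; out.append(list((p+q)/2)+[np.linalg.norm(p-q)])
    return np.array(out)
def unz(p,x0,y0,k): return (np.array(p,float)+.5)/k-.5+[x0,y0]
E
python3 - <<'E'
from h import *
np.set_printoptions(precision=4,suppress=True)
def rep(name,P):
    e=np.diff(np.r_[P,P[:1]],axis=0)
    print(name,"ctr",P.mean(0),"len",np.linalg.norm(e[:,:2],axis=1),"ang",np.degrees(np.arctan2(e[:,1],e[:,0])))
# order: -x+y, +x+y, +x-y, -x-y (obj axes, x ~ up in top)
packT=unz([(283,352),(240,243),(322,215),(360,325)],310,150,8)
blkT=unz([(200,475),(112,232),(340,155),(420,390)],310,150,8)
lampT=unz([(120,475),(175,50),(358,65),(312,505)],185,125,7)
mthT=unz([(152,475),(167,330),(283,343),(268,485)],185,125,7)
packS=unz([(200,85),(335,105),(300,172),(162,150)],235,230,8)
blkS=unz([(437,245),(360,430),(65,370)],235,230,8)
lampS=unz([(198,180),(557,370),(440,458),(80,265)],320,160,7)
mthS=unz([(187,190),(293,245),(222,298),(113,243)],320,160,7)
rep("packT",plane("top",packT,.122));rep("packS",plane("scene",packS,.122))
rep("blkT",plane("top",blkT,.046));print(plane("scene",blkS,.046))
print(plane("top",blkT,.046))
rep("lampT",plane("top",lampT,.05));rep("lampS",plane("scene",lampS,.05))
rep("mthT",plane("top",mthT,.057));rep("mthS",plane("scene",mthS,.057))
print(tri(packS,packT));print(tri(mthS,mthT))
E
```

```text
packT ctr [ 0.5356 -0.1905  0.122 ] len [0.0422 0.0314 0.042  0.0295] ang [  20.8934  -70.9775 -161.6979  109.4233]
packS ctr [ 0.535  -0.1877  0.122 ] len [0.0437 0.0328 0.0441 0.0323] ang [  23.436   -72.6556 -157.2056  106.582 ]
blkT ctr [ 0.5349 -0.1894  0.046 ] len [0.0991 0.0929 0.0955 0.0906] ang [  19.4287  -71.1422 -162.002   111.1669]
[[ 0.567  -0.1309  0.046 ]
 [ 0.5964 -0.2136  0.046 ]
 [ 0.5049 -0.2474  0.046 ]]
[[ 0.4724 -0.1628  0.046 ]
 [ 0.5659 -0.1298  0.046 ]
 [ 0.5959 -0.2177  0.046 ]
 [ 0.5051 -0.2472  0.046 ]]
lampT ctr [0.6119 0.1915 0.05  ] len [0.1905 0.0815 0.1964 0.0853] ang [ -6.2779 -94.8649 174.7967  81.1501]
lampS ctr [0.6123 0.192  0.05  ] len [0.1947 0.0819 0.1899 0.0855] ang [ -8.6274 -99.4052 172.4247  83.8749]
mthT ctr [0.5508 0.1998 0.057 ] len [0.0639 0.0511 0.0625 0.0508] ang [ -4.9016 -96.4479 174.7838  85.0968]
mthS ctr [0.5523 0.1997 0.057 ] len [0.0587 0.0515 0.0585 0.0533] ang [ -7.9545 -96.5534 173.8245  83.706 ]
[[ 0.5111 -0.1829  0.1239  0.0013]
 [ 0.5511 -0.1672  0.125   0.0033]
 [ 0.5609 -0.1973  0.1243  0.0019]
 [ 0.5202 -0.2117  0.1223  0.0011]]
[[0.5236 0.2296 0.0555 0.0049]
 [0.5847 0.2221 0.057  0.001 ]
 [0.5788 0.1712 0.0569 0.0013]
 [0.5183 0.1783 0.055  0.0023]]
```

```bash
cat > ed.py <<'E'
from h import *
from scipy.ndimage import map_coordinates
def edge(n,img,p,q,z,hw=4):
    """p,q pixel ends; strongest gradient along normal, return fitted world line angle & mid & rms"""
    g=cv2.GaussianBlur(cv2.cvtColor(img,cv2.COLOR_BGR2GRAY).astype(float),(0,0),.6)
    p,q=np.array(p,float),np.array(q,float); t=(q-p)/np.linalg.norm(q-p); nn=np.array([-t[1],t[0]])
    o=np.arange(-hw,hw+.01,.1); pts=[]
    for a in np.linspace(.12,.88,30):
        c=p+a*(q-p); xy=c+o[:,None]*nn
        v=map_coordinates(g,[xy[:,1],xy[:,0]],order=1); d=np.abs(np.gradient(v))*np.exp(-(o/2)**2/2)
        w=d**4; pts.append(c+nn*(w@o/w.sum()))
    W=plane(n,np.array(pts),z)[:,:2]
    vx,vy,x0,y0=cv2.fitLine(W.astype(np.float32),cv2.DIST_HUBER,0,.001,.001).ravel()
    r=(W-[x0,y0])@[-vy,vx]
    return np.degrees(np.arctan2(vy,vx)),(x0,y0),np.median(abs(r))
E
python3 - <<'E'
from ed import *
t=cv2.imread("pics/top0.png"); s=cv2.imread("pics/scene0.png")
Z={"blkT":("top",t,unz([(200,475),(112,232),(340,155),(420,390)],310,150,8),.046),
"packT":("top",t,unz([(283,352),(240,243),(322,215),(360,325)],310,150,8),.122),
"lampT":("top",t,unz([(120,475),(175,50),(358,65),(312,505)],185,125,7),.05),
"mthT":("top",t,unz([(152,475),(167,330),(283,343),(268,485)],185,125,7),.057),
"packS":("scene",s,unz([(200,85),(335,105),(300,172),(162,150)],235,230,8),.122),
"lampS":("scene",s,unz([(198,180),(557,370),(440,458),(80,265)],320,160,7),.05),
"mthS":("scene",s,unz([(187,190),(293,245),(222,298),(113,243)],320,160,7),.057),
"blkS":("scene",s,unz([(300,220),(437,245),(360,430),(65,370)],235,230,8),.046)}
for k,(n,im,P,z) in Z.items():
    for i,l in enumerate("+y +x -y -x".split()):
        a,m,r=edge(n,im,P[i],P[(i+1)%4],z)
        print(k,l,"yaw %.2f"%((a-(0 if i%2==0 else 90)+90)%180-90),"mid %.4f %.4f r %.4f"%(*m,r))
E
```

```text
blkT +y yaw 19.36 mid 0.5262 -0.1439 r 0.0002
blkT +x yaw 26.48 mid 0.5748 -0.1772 r 0.0047
blkT -y yaw 22.50 mid 0.5530 -0.2277 r 0.0007
blkT -x yaw 20.29 mid 0.4858 -0.1992 r 0.0002
packT +y yaw 22.08 mid 0.5278 -0.1762 r 0.0003
packT +x yaw 12.62 mid 0.5578 -0.1836 r 0.0005
packT -y yaw 27.14 mid 0.5437 -0.2052 r 0.0015
packT -x yaw 19.19 mid 0.5160 -0.1965 r 0.0004
lampT +y yaw -6.92 mid 0.6301 0.2332 r 0.0004
lampT +x yaw -4.91 mid 0.7080 0.1807 r 0.0014
lampT -y yaw -5.55 mid 0.6143 0.1466 r 0.0002
lampT -x yaw -11.88 mid 0.5166 0.2075 r 0.0017
mthT +y yaw -6.39 mid 0.5552 0.2267 r 0.0002
mthT +x yaw -6.53 mid 0.5839 0.2007 r 0.0002
mthT -y yaw -6.89 mid 0.5464 0.1749 r 0.0003
mthT -x yaw -7.40 mid 0.5189 0.2026 r 0.0003
packS +y yaw 20.25 mid 0.5303 -0.1721 r 0.0002
packS +x yaw 5.73 mid 0.5575 -0.1816 r 0.0013
packS -y yaw 18.91 mid 0.5415 -0.2004 r 0.0005
packS -x yaw 17.96 mid 0.5144 -0.1980 r 0.0001
lampS +y yaw -6.51 mid 0.6195 0.2341 r 0.0009
lampS +x yaw -7.12 mid 0.7079 0.1717 r 0.0002
lampS -y yaw -7.86 mid 0.6163 0.1513 r 0.0004
lampS -x yaw -5.86 mid 0.5153 0.2096 r 0.0003
mthS +y yaw -7.84 mid 0.5505 0.2285 r 0.0002
mthS +x yaw -7.05 mid 0.5843 0.1940 r 0.0002
mthS -y yaw -7.81 mid 0.5529 0.1702 r 0.0005
mthS -x yaw -6.99 mid 0.5204 0.2051 r 0.0002
blkS +y yaw 44.07 mid 0.5477 -0.1401 r 0.0029
blkS +x yaw 19.63 mid 0.5824 -0.1743 r 0.0002
blkS -y yaw 19.56 mid 0.5473 -0.2311 r 0.0004
blkS -x yaw -10.81 mid 0.5125 -0.1961 r 0.0047
```

```bash
cat > go.py <<'E'
from h import *
from scipy.spatial.transform import Rotation as R
import sys
# usage: go.py x y z yawdeg(jaw z dir angle)
x,y,z,w=map(float,sys.argv[1:5]); s=sense(); Rc=R.from_rotvec(s["tcp_rot"])
a=np.radians(w); zx=np.array([np.cos(a),np.sin(a),0]); xd=np.array([0,0,-1.]); 
M=np.c_[xd,np.cross(zx,xd),zx]; Rt=R.from_matrix(M)
np.set_printoptions(precision=4,suppress=True)
d=np.array([x,y,z])-s["position"]
print("t",s["time"],"pos",s["position"],"jawdir",np.degrees(np.arctan2(*Rc.as_matrix()[[1,0],2])),"toolx",Rc.as_matrix()[:,0])
print("shift tool /100mm:",Rc.inv().apply(d)*10,"turn/90:",(Rc.inv()*Rt).as_rotvec()/(np.pi/2))
print("F",s["force"],"T",s["wrist_torque"],"open",s["opening"],"j",s["joints"])
E
python3 go.py .5347 -.1882 .19 109.6;python3 go.py .5347 -.1882 .19 -70.4
```

```text
t 0.2 pos [ 0.2085 -0.6153  0.214 ] jawdir -71.28145801730487 toolx [-0.0004  0.0009 -1.    ]
shift tool /100mm: [ 0.2429  4.4604 -2.998 ] turn/90: [1.9902 0.0001 0.001 ]
F [ 0.7172  0.92   -0.1656] T [ 0.0165 -0.0237  0.0328] open 0.9981098665348813 j [ 1.201   0.468  -0.0116  1.6032  0.006   1.0714 -0.0563]
t 0.2 pos [ 0.2085 -0.6153  0.214 ] jawdir -71.28145801730487 toolx [-0.0004  0.0009 -1.    ]
shift tool /100mm: [ 0.2429  4.4604 -2.998 ] turn/90: [-0.0098 -0.0007  0.0001]
F [ 0.7172  0.92   -0.1656] T [ 0.0165 -0.0237  0.0328] open 0.9981098665348813 j [ 1.201   0.468  -0.0116  1.6032  0.006   1.0714 -0.0563]
```

```bash
python3 -m pendant '[[[0,0.1,-0.07,0,0,0,1],[0,0.25,-0.17,0,0,0,1],[0,0.35,-0.23,0,0,0,1],[0,0.35,-0.23,0,0,0,1],[0,0.35,-0.23,0,0,0,1],[0,0.35,-0.23,0,0,0,1],[0,0.35,-0.23,0,0,0,1],[0,0.35,-0.23,0,0,0,1],[0,0.35,-0.23,0,0,0,1],[0,0.35,-0.23,0,0,0,1]]]'; python3 go.py .5347 -.1882 .19 -70.4
```

```text
time: 1.2
position: [0.446, -0.3038, 0.2126]
tcp_rot: [0.972, 1.346, -0.972]
force: [0.9, 0.4, 0.4]
opening: 0.998
t 1.2 pos [ 0.446  -0.3038  0.2126] jawdir -71.76210640570064 toolx [-0.0023  0.0014 -1.    ]
shift tool /100mm: [ 0.2259  1.2049 -0.8193] turn/90: [-0.0151 -0.0013  0.0011]
F [0.9176 0.3769 0.448 ] T [-0.0486 -0.0383 -0.0205] open 0.9976370891214474 j [ 0.6814  0.2963 -0.1744  1.8654  0.0607  0.9877 -0.7717]
```

```bash
python3 -m pendant '[[[0.05,0.35,-0.23,-0.01,0,0,1],[0.05,0.35,-0.23,-0.005,0,0,1],[0.05,0.2,-0.14,0,0,0,1],[0,0.1,-0.07,0,0,0,1],[0,0.04,-0.03,0,0,0,1],[0,0,0,0,0,0,1],[0,0,0,0,0,0,1]]]'; python3 go.py .5347 -.1882 .15 -70.4
```

```text
time: 1.9
position: [0.5258, -0.1894, 0.1984]
tcp_rot: [0.945, 1.359, -0.942]
force: [-0.3, -1.4, 0.7]
opening: 0.999
t 1.9 pos [ 0.5258 -0.1894  0.1984] jawdir -69.64725066689311 toolx [-0.0005  0.0026 -1.    ]
shift tool /100mm: [0.4841 0.0879 0.021 ] turn/90: [ 0.0084 -0.0017 -0.0003]
F [-0.3499 -1.3982  0.6613] T [-0.0369 -0.0826 -0.0251] open 0.9993370782908556 j [ 0.4801  0.3495 -0.2377  1.8319  0.0948  0.9725 -1.0128]
```

```bash
python3 -m pendant '[[[0.2,0.09,0.02,0.008,0,0,1],[0.2,0,0,0,0,0,1],[0,0,0,0,0,0,1],[0,0,0,0,0,0,1],[0,0,0,0,0,0,1]]]'; python3 go.py .5347 -.1882 .079 -70.4; python3 - <<'E'
from h import *
for n in("scene","top"):
    f=grab_frame(n)["img"][:,:,::-1]
    c=f[190:300,215:325] if n=="scene" else f[130:230,290:390]
    cv2.imwrite(f"pics/{n}1.png",cv2.resize(c,None,fx=5,fy=5,interpolation=cv2.INTER_CUBIC))
E
```

```text
time: 2.4
position: [0.5329, -0.1963, 0.1602]
tcp_rot: [0.962, 1.345, -0.963]
force: [0.5, -0.3, -0.1]
opening: 1.003
t 2.4 pos [ 0.5329 -0.1963  0.1602] jawdir -71.08535558203964 toolx [ 0.0017 -0.0018 -1.    ]
shift tool /100mm: [ 0.8114  0.0421 -0.0726] turn/90: [-0.0076  0.0015 -0.0007]
F [ 0.4559 -0.3092 -0.1328] T [ 0.0113 -0.0199 -0.0515] open 1.003258236199349 j [ 0.4711  0.407  -0.2232  1.8467  0.114   0.8979 -1.0461]
```

View pics/scene1.png

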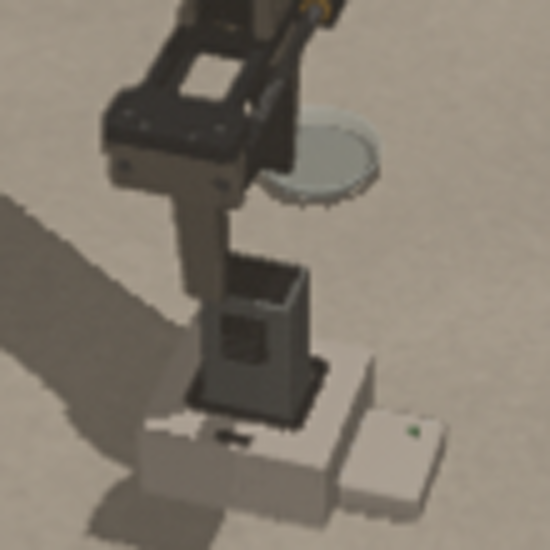

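View pics/top1.png

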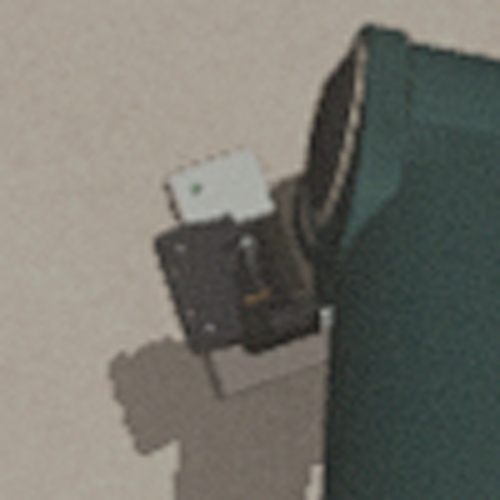

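The arm stands over the pack with its jaws straddling it: the finger is at (205,250) in the scene crop and the pack top at (265,280). The measured pose wanders a bit, so I check whether it has settled.

```bash
python3 go.py .5347 -.1882 .12 -70.4; python3 -m pendant '[[[0,0,0,0,0,0,1],[0,0,0,0,0,0,1]]]';python3 go.py .5347 -.1882 .12 -70.4
```

```text
t 2.5 pos [ 0.5334 -0.1961  0.1605] jawdir -71.06083951198835 toolx [ 0.0027 -0.0021 -1.    ]
shift tool /100mm: [ 0.4047  0.0372 -0.0715] turn/90: [-0.0073  0.0018 -0.0012]
F [-0.4582 -0.7199 -0.2799] T [ 0.008  -0.0169 -0.0045] open 1.0003502909439241 j [ 0.4708  0.4066 -0.2234  1.8464  0.114   0.8976 -1.0462]
time: 2.7
position: [0.5339, -0.1964, 0.1617]
tcp_rot: [0.962, 1.342, -0.961]
force: [0.5, -0.5, 0.2]
opening: 1.001
t 2.7 pos [ 0.5339 -0.1964  0.1617] jawdir -71.07446681109587 toolx [ 0.0046 -0.0028 -1.    ]
shift tool /100mm: [ 0.4172  0.0328 -0.0767] turn/90: [-0.0075  0.0027 -0.0022]
F [ 0.5193 -0.5004  0.2384] T [ 0.0416 -0.0189  0.0602] open 1.0008099078236048 j [ 0.471   0.4049 -0.2234  1.8456  0.1138  0.8981 -1.0459]
```

```bash
python3 -m pendant '[[[0,0.03,-0.07,-0.007,0,0,1],[0,0,0,0,0,0,1],[0,0,0,0,0,0,1]]]';python3 go.py .5347 -.1882 .12 -70.4
```

```text
time: 3.0
position: [0.5349, -0.1877, 0.1624]
tcp_rot: [0.953, 1.346, -0.951]
force: [0.2, 0.7, -0.7]
opening: 1.002
t 3.0 pos [ 0.5349 -0.1877  0.1624] jawdir -70.34395236039657 toolx [ 0.0056 -0.003  -1.    ]
shift tool /100mm: [ 0.4236 -0.0051  0.0018] turn/90: [ 0.0006  0.003  -0.0027]
F [ 0.2166  0.7443 -0.744 ] T [ 0.0153 -0.0021  0.0261] open 1.0015411986918197 j [ 0.4608  0.401  -0.2291  1.8504  0.1157  0.8967 -1.0502]
```

```bash
python3 -m pendant '[[[0.15,0,0,0,0.003,-0.003,1],[0.15,0,0,0,0,0,1],[0.15,0,0,0,0,0,1],[0,0,0,0,0,0,1],[0,0,0,0,0,0,1]]]';python3 go.py .5347 -.1882 .079 -70.4
```

```text
time: 3.5
position: [0.5344, -0.1875, 0.1128]
tcp_rot: [0.952, 1.355, -0.954]
force: [0.5, 0.1, -0.5]
opening: 1.001
t 3.5 pos [ 0.5344 -0.1875  0.1128] jawdir -70.31792577259922 toolx [-0.003   0.0008 -1.    ]
shift tool /100mm: [0.3382 0.0007 0.0084] turn/90: [ 0.0009 -0.0011  0.0016]
F [ 0.5169  0.0556 -0.517 ] T [ 0.01   -0.0142  0.0345] open 1.0014029377740137 j [ 0.4506  0.4705 -0.2184  1.8789  0.1361  0.8096 -1.0664]
```

```bash
python3 -m pendant '[[[0.1,0,0.015,0,0,0,1],[0.13,0,0,0,0,0,1],[0.05,0,0,0,0,0,1],[0,0,0,0,0,0,1],[0,0,0,0,0,0,1]]]';python3 go.py .5344 -.1889 .079 -70.4
```

```text
time: 4.0
position: [0.5353, -0.1893, 0.0827]
tcp_rot: [0.952, 1.354, -0.954]
force: [-0.3, 0.2, -0.3]
opening: 0.999
t 4.0 pos [ 0.5353 -0.1893  0.0827] jawdir -70.33784782856738 toolx [-0.0023  0.0005 -1.    ]
shift tool /100mm: [ 0.0373 -0.007  -0.0067] turn/90: [ 0.0007 -0.0008  0.0013]
F [-0.2901  0.2258 -0.3077] T [0.0194 0.0316 0.0309] open 0.9991059158655142 j [ 0.4448  0.5153 -0.2089  1.8923  0.1504  0.7515 -1.0758]
```

```bash
python3 -m pendant '[[[0.037,-0.005,-0.005,0,0,0,1],[0,0,0,0,0,0,1],[0,0,0,0,0,0,1]]]';python3 -m pendant '[[[0,0,0,0,0,0,-1],[0,0,0,0,0,0,-1],[0,0,0,0,0,0,-1],[0,0,0,0,0,0,-1],[0,0,0,0,0,0,-1],[0,0,0,0,0,0,-1],[0,0,0,0,0,0,-1],[0,0,0,0,0,0,-1]]]';python3 go.py .5344 -.1889 .079 -70.4;python3 - <<'E'
from h import *
for n in("scene",):
    f=grab_frame(n)["img"][:,:,::-1]
    c=f[190:300,215:325] if n=="scene" else f[130:230,290:390]
    cv2.imwrite(f"pics/{n}2.png",cv2.resize(c,None,fx=5,fy=5,interpolation=cv2.INTER_CUBIC))
E
```

```text
time: 4.3
position: [0.5351, -0.189, 0.0794]
tcp_rot: [0.952, 1.353, -0.953]
force: [-1.1, 0.8, -0.7]
opening: 1.001
time: 5.1
position: [0.5354, -0.1884, 0.0803]
tcp_rot: [0.953, 1.353, -0.952]
force: [-0.6, 1.5, 1.8]
opening: 0.397
t 5.1 pos [ 0.5354 -0.1884  0.0803] jawdir -70.32656095973394 toolx [-0.0003  0.0006 -1.    ]
shift tool /100mm: [ 0.0129 -0.0112  0.0008] turn/90: [ 0.0008 -0.0004  0.    ]
F [-0.598   1.4601  1.8095] T [0.4055 0.1344 0.0009] open 0.3972647849868456 j [ 0.4436  0.5179 -0.2087  1.8953  0.1513  0.744  -1.0776]
```

View pics/scene2.png

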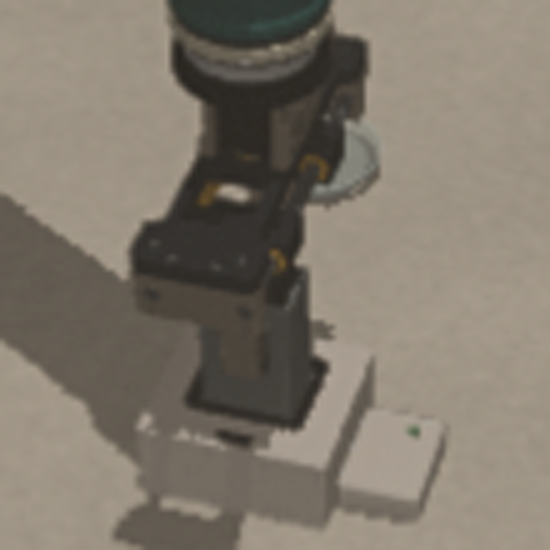

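The scene crop shows the -y finger at (243,350), covering the button. The opening of about 36.5 mm shows the button pressed fully in. I start with a small test lift and watch the force.

```bash
python3 -m pendant '[[[-0.02,0,0,0,0,0,-1],[-0.02,0,0,0,0,0,-1],[0,0,0,0,0,0,-1]]]';python3 go.py .5344 -.1889 .15 -70.4
```

```text
time: 5.45
position: [0.5348, -0.1887, 0.0838]
tcp_rot: [0.952, 1.354, -0.953]
force: [0.2, 0.8, -1.2]
opening: 0.397
t 5.45 pos [ 0.5348 -0.1887  0.0838] jawdir -70.32738349229027 toolx [-0.0015  0.0005 -1.    ]
shift tool /100mm: [-0.662  -0.0049  0.0001] turn/90: [ 0.0008 -0.0006  0.0008]
F [ 0.1593  0.7983 -1.174 ] T [ 0.1115  0.0047 -0.0273] open 0.39731131272884546 j [ 0.4449  0.5124 -0.2096  1.8941  0.1498  0.7517 -1.0759]
```

```bash
python3 -m pendant '[[[-0.08,0,0,0,0,0,-1],[-0.1,0,0,0,0,0,-1],[-0.1,0,0,0,0,0,-1],[-0.1,0,0,0,0,0,-1],[-0.15,0,0,0,0,0,-1],[-0.15,0,0,0,0,0,-1],[-0.15,0,0,0,0,0,-1],[-0.1,0,0,0,0,0,-1],[0,0,0,0,0,0,-1],[0,0,0,0,0,0,-1]]]';python3 go.py .5344 -.1889 .19 -70.4; python3 - <<'E'
from h import *
for n in("scene","top"):
    f=grab_frame(n)["img"][:,:,::-1]
    c=f[170:290,215:335] if n=="scene" else f[130:230,290:390]
    cv2.imwrite(f"pics/{n}3.png",cv2.resize(c,None,fx=5,fy=5,interpolation=cv2.INTER_CUBIC))
E
```

```text
time: 6.45
position: [0.5349, -0.19, 0.1866]
tcp_rot: [0.952, 1.349, -0.953]
force: [-0.3, 0.2, -2.3]
opening: 0.393
t 6.45 pos [ 0.5349 -0.19    0.1866] jawdir -70.36312408449216 toolx [ 0.0016 -0.0022 -1.    ]
shift tool /100mm: [-0.0338 -0.0011 -0.0117] turn/90: [ 0.0004  0.0016 -0.0005]
F [-0.342   0.1631 -2.3392] T [-0.0205  0.0551 -0.0176] open 0.39339907767497867 j [ 0.4682  0.3752 -0.2329  1.8248  0.1062  0.9514 -1.0388]
```

View pics/scene3.png

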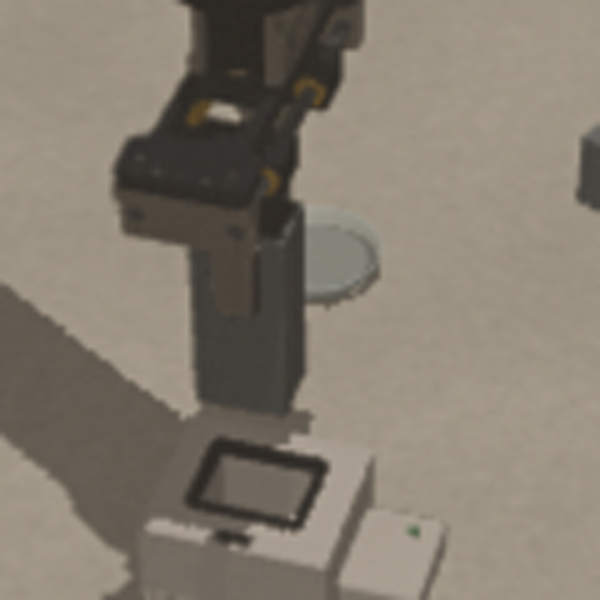

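Pack is out: underside at about (245,405) in the crop, clear of the charger well at (260,480), hanging upright, wrist shows its 2.3 N weight. Next I turn it to the lamp's yaw and carry it over.

```bash
python3 -m pendant '[[[-0.03,0,-0.15,0.05,0,0,-1],[0,0,-0.25,0.07,0,0,-1],[0,0,-0.3,0.07,0,0,-1],[0,0,-0.3,0.06,0,0,-1],[0,0,-0.3,0.04,0,0,-1],[0,0,-0.2,0,0,0,-1],[0,0,-0.1,0,0,0,-1],[0,0,0,0,0,0,-1]]]';python3 go.py .5515 .1996 .19 -97.1
```

```text
time: 7.35
position: [0.5193, -0.0279, 0.1824]
tcp_rot: [1.302, 1.149, -1.317]
force: [-0.6, -0.3, -2.4]
opening: 0.394
t 7.35 pos [ 0.5193 -0.0279  0.1824] jawdir -97.74125056319399 toolx [-0.0109 -0.0004 -0.9999]
shift tool /100mm: [-0.0807  0.0115 -2.2978] turn/90: [-0.0071  0.0011  0.0068]
F [-0.5627 -0.3425 -2.3657] T [0.0443 0.0067 0.0132] open 0.39445512994076004 j [ 0.1745  0.3087 -0.2205  1.9303  0.0835  0.9222 -1.793 ]
```

```bash
python3 -m pendant '[[[-0.02,0,-0.15,0,0,0,-1],[-0.02,0,-0.3,0,0,0.005,-1],[-0.02,0,-0.3,0,0,0,-1],[-0.02,0,-0.3,0,0,0,-1],[-0.02,0,-0.3,0,0,0,-1],[0,0,-0.3,0,0,0,-1],[0,0,-0.2,0,0,0,-1],[0,0,-0.1,0,0,0,-1],[0,0,0,0,0,0,-1],[0,0,0,0,0,0,-1]]]';python3 go.py .5515 .1996 .19 -97.1
```

```text
time: 8.35
position: [0.5494, 0.1654, 0.1906]
tcp_rot: [1.315, 1.134, -1.326]
force: [0.2, -0.3, -2.3]
opening: 0.398
t 8.35 pos [0.5494 0.1654 0.1906] jawdir -98.71635643431375 toolx [-0.0056 -0.004  -1.    ]
shift tool /100mm: [ 0.0044 -0.0305 -0.3411] turn/90: [-0.018   0.003   0.0032]
F [ 0.2169 -0.3279 -2.2935] T [-0.0131  0.0071 -0.0294] open 0.39774155730894073 j [-0.1267  0.391  -0.2841  1.797   0.131   0.9785 -2.1874]
```

```bash
python3 -m pendant '[[[0,-0.03,-0.2,-0.018,0.003,0.003,-1],[0,0,-0.12,0,0,0,-1],[0,0,0,0,0,0,-1],[0,0,0,0,0,0,-1],[0,0,0,0,0,0,-1]]]';python3 go.py .5515 .1996 .15 -97.1; python3 -m pendant '[[[0,0,0,0,0,0,-1]]]';python3 go.py .5515 .1996 .15 -97.1; python3 - <<'E'
from h import *
for n in("scene","top"):
    f=grab_frame(n)["img"][:,:,::-1]
    cv2.imwrite(f"pics/{n}4r.png",f)
    c=f[120:240,310:430] if n=="scene" else f[110:230,165:285]
    cv2.imwrite(f"pics/{n}4.png",cv2.resize(c,None,fx=5,fy=5,interpolation=cv2.INTER_CUBIC))
E
```

```text
time: 8.85
position: [0.5514, 0.1968, 0.1904]
tcp_rot: [1.301, 1.146, -1.302]
force: [-0.5, 0.6, -1.8]
opening: 0.396
t 8.85 pos [0.5514 0.1968 0.1904] jawdir -97.2190351754391 toolx [-0.     -0.0011 -1.    ]
shift tool /100mm: [ 0.4042 -0.0022 -0.0282] turn/90: [-0.0013  0.0007 -0.0001]
F [-0.5314  0.6361 -1.7864] T [ 0.066  -0.0027  0.0023] open 0.39638121665624476 j [-0.1686  0.4086 -0.2962  1.773   0.1412  0.9811 -2.2174]
time: 8.95
position: [0.5514, 0.1964, 0.1904]
tcp_rot: [1.301, 1.146, -1.302]
force: [0.6, -0.6, -1.7]
opening: 0.393
t 8.95 pos [0.5514 0.1964 0.1904] jawdir -97.25388655594784 toolx [-0.     -0.0015 -1.    ]
shift tool /100mm: [ 0.4042 -0.0036 -0.0329] turn/90: [-0.0017  0.0009 -0.0001]
F [ 0.5921 -0.5872 -1.7002] T [ 0.0246 -0.0536  0.0159] open 0.3932993414632254 j [-0.1682  0.4085 -0.296   1.7731  0.1414  0.9813 -2.2175]
```

View pics/scene4.png

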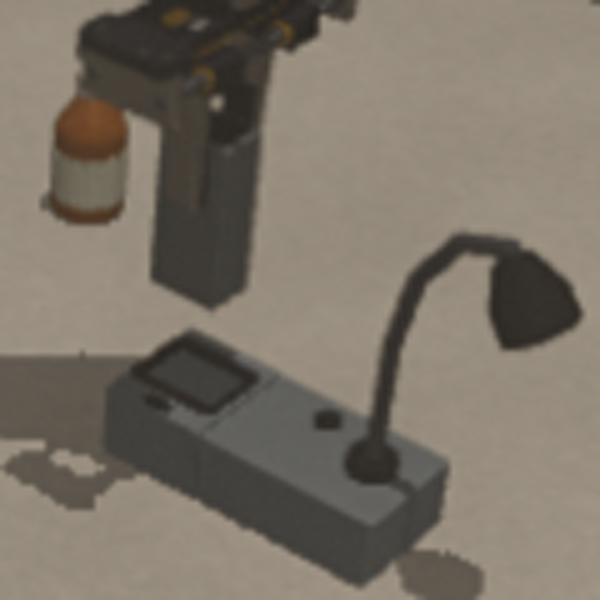

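View pics/top4.png

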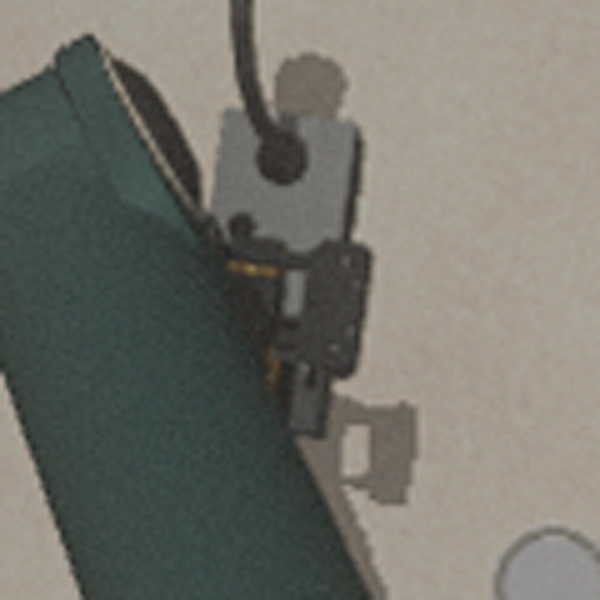

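The scene crop shows the pack hanging over the lamp well; its bottom corners are at (152,278), (212,308) and (246,289). I compare them with the well.

```bash
python3 - <<'E'
from ed import *
np.set_printoptions(precision=4,suppress=True)
s=cv2.imread("pics/scene4r.png")
P=unz([(152,278),(212,308),(246,289)],310,120,5); zb=.1904-.0803+.012
print(plane("scene",P,zb))
for i in (0,1): print(edge("scene",s,P[i],P[i+1],zb))
a=np.radians(-7.1);ex=np.array([np.cos(a),np.sin(a)]);ey=np.array([-ex[1],ex[0]])
c=np.array([.5514,.1964])-.0006*ex+.00075*ey
for u,v in((-24,-18),(24,-18),(24,18)): print(c+ex*u/1e3+ey*v/1e3)
E
```

```text
[[0.5239 0.1879 0.1221]
 [0.5684 0.1821 0.1221]
 [0.5748 0.211  0.1221]]
(np.float32(-7.0113993), (np.float32(0.5445137), np.float32(0.1832326)), np.float64(0.000216710448179078))
(np.float32(79.65613), (np.float32(0.5716871), np.float32(0.19405003)), np.float64(0.00022021335293077047))
[0.5249 0.1823]
[0.5725 0.1764]
[0.5769 0.2121]
```

```bash
python3 -m pendant '[[[0.1,0.01,-0.03,0,0,0,-1],[0.15,0,0,0,0,0,-1],[0.15,0,0,0,0,0,-1],[0.12,0,0,0,0,0,-1],[0,0,0,0,0,0,-1],[0,0,0,0,0,0,-1]]]';python3 go.py .5524 .199 .13 -97.1; python3 - <<'E'
from h import *
for n in("scene",):
    f=grab_frame(n)["img"][:,:,::-1]
    cv2.imwrite(f"pics/{n}5r.png",f)
    c=f[150:220,310:380]
    cv2.imwrite(f"pics/{n}5.png",cv2.resize(c,None,fx=8,fy=8,interpolation=cv2.INTER_CUBIC))
E
```

```text
time: 9.65
position: [0.5521, 0.1982, 0.1323]
tcp_rot: [1.299, 1.146, -1.306]
force: [0.1, -0.2, -1.8]
opening: 0.397
t 9.65 pos [0.5521 0.1982 0.1323] jawdir -97.318908767708 toolx [-0.0027 -0.0026 -1.    ]
shift tool /100mm: [ 0.0225  0.0023 -0.0083] turn/90: [-0.0024  0.0019  0.0015]
F [ 0.1027 -0.2219 -1.8038] T [ 0.0544  0.0821 -0.017 ] open 0.3974335825823303 j [-0.1843  0.4816 -0.282   1.8136  0.1705  0.8735 -2.2447]
```

View pics/scene5.png

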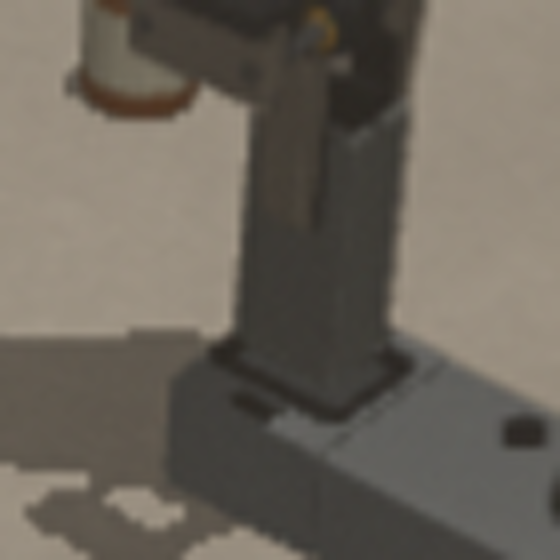

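The scene crop shows the pack's foot (240–388, lowest at (335,405)) centred inside the black mouth rim (210–412, lowest at (340,420)). I go in slowly and watch the force.

```bash
python3 -m pendant '[[[0.04,0,-0.006,-0.002,0.002,0.001,-1],[0.04,0,0,0,0,0,-1],[0.04,0,0,0,0,0,-1],[0.04,0,0,0,0,0,-1],[0.04,0,0,0,0,0,-1],[0,0,0,0,0,0,-1]]]';python3 go.py .5524 .199 .11 -97.1
```

```text
time: 10.3
position: [0.5524, 0.2015, 0.1149]
tcp_rot: [1.303, 1.15, -1.296]
force: [0.3, -0.2, -2.7]
opening: 0.394
t 10.3 pos [0.5524 0.2015 0.1149] jawdir -97.0732982814575 toolx [ 0.0021  0.0037 -1.    ]
shift tool /100mm: [0.0492 0.0028 0.0254] turn/90: [ 0.0003 -0.0025 -0.001 ]
F [ 0.317  -0.1509 -2.6966] T [-0.0284  0.0167 -0.003 ] open 0.39376106174942443 j [-0.1891  0.5036 -0.2799  1.8263  0.1778  0.8327 -2.2499]
```

```bash
python3 -m pendant '[[[0.03,0,0,0,0,0,-1],[0.03,0,0,0,0,0,-1],[0.03,0,0,0,0,0,-1],[0.03,0,0,0,0,0,-1],[0,0,0,0,0,0,-1]]]';python3 go.py .5524 .199 .11 -97.1
```

```text
time: 10.8
position: [0.5524, 0.201, 0.1012]
tcp_rot: [1.303, 1.149, -1.297]
force: [-1.2, 0.0, -2.7]
opening: 0.395
t 10.8 pos [0.5524 0.201  0.1012] jawdir -97.10042930538373 toolx [ 0.0017  0.0032 -1.    ]
shift tool /100mm: [-0.0884  0.0022  0.0194] turn/90: [-0.     -0.0021 -0.0008]
F [-1.2187  0.0494 -2.7157] T [ 0.0291  0.0326 -0.0072] open 0.39471165119997514 j [-0.1928  0.5222 -0.2748  1.8342  0.1854  0.8074 -2.2557]
```

```bash
for i in 1; do python3 -m pendant '[[[0.03,0,0,0,-0.002,0,-1],[0.03,0,0,0,0,0,-1],[0.02,0,0,0,0,0,-1]]]'; done;python3 go.py .5524 .199 .09 -97.1
```

```text
time: 11.1
position: [0.5526, 0.2012, 0.0927]
tcp_rot: [1.301, 1.147, -1.299]
force: [-0.4, -0.5, -1.2]
opening: 0.397
t 11.1 pos [0.5526 0.2012 0.0927] jawdir -97.09922159368836 toolx [ 0.0015  0.0001 -1.    ]
shift tool /100mm: [0.0272 0.0007 0.0218] turn/90: [ 0.     -0.0001 -0.0009]
F [-0.4167 -0.5365 -1.1662] T [0.0078 0.1346 0.0466] open 0.39682017858745483 j [-0.1986  0.5345 -0.27    1.8372  0.1926  0.7938 -2.2627]
```

```bash
python3 -m pendant '[[[0.02,0,0,0,0,0,-1],[0.02,0,0,0,0,0,-1],[0.02,0,0,0,0,0,-1]]]'; python3 go.py .5524 .199 .09 -97.1
```

```text
time: 11.4
position: [0.5526, 0.2012, 0.0869]
tcp_rot: [1.3, 1.147, -1.299]
force: [-2.4, -0.2, 4.7]
opening: 0.398
t 11.4 pos [0.5526 0.2012 0.0869] jawdir -97.09382121443436 toolx [ 0.0015 -0.0003 -1.    ]
shift tool /100mm: [-0.0311  0.0003  0.0219] turn/90: [ 0.0001  0.0001 -0.001 ]
F [-2.3855 -0.2423  4.6546] T [-0.1632  0.6415  0.0551] open 0.3978792349360027 j [-0.2007  0.5428 -0.2677  1.84    0.1961  0.7832 -2.2656]
```

Contacts seem to engage (about 7 N up at bottom height ≈ 18.6 mm). I go on in about 1 mm steps.

```bash
python3 -m pendant '[[[0.01,0,0,0,0,0,-1],[0.01,0,0,0,0,0,-1]]]'; python3 go.py .5524 .199 .09 -97.1|tail -1
```

```text
time: 11.6
position: [0.5526, 0.2012, 0.0855]
tcp_rot: [1.3, 1.147, -1.299]
force: [-2.1, -1.4, 4.7]
opening: 0.393
F [-2.0783 -1.441   4.6928] T [-0.1881  0.6918  0.0236] open 0.3929147348808533 j [-0.2014  0.5447 -0.267   1.8407  0.1972  0.7806 -2.2665]
```

```bash
python3 -m pendant '[[[0.01,0,0,0,0,0,-1],[0.01,0,0,0,0,0,-1]]]'; python3 go.py .5524 .199 .09 -97.1|tail -1
```

```text
time: 11.8
position: [0.5527, 0.2012, 0.0845]
tcp_rot: [1.3, 1.146, -1.299]
force: [-5.0, -2.3, 14.0]
opening: 0.394
F [-5.0424 -2.3173 14.0208] T [-0.4694  1.3456 -0.0006] open 0.3944834013241859 j [-0.2021  0.546  -0.2664  1.8411  0.1981  0.7788 -2.2674]
```

```bash
python3 -m pendant '[[[0.01,-0.01,0,0,0,0,-1],[0.01,0,0,0,0,0,-1]]]'; python3 go.py .5524 .199 .09 -97.1
```

```text
time: 12.0
position: [0.5527, 0.2012, 0.0845]
tcp_rot: [1.301, 1.144, -1.297]
force: [-6.2, -1.8, 10.8]
opening: 0.393
t 12.0 pos [0.5527 0.2012 0.0845] jawdir -97.11226256039419 toolx [ 0.004 -0.001 -1.   ]
shift tool /100mm: [-0.0545  0.0001  0.0226] turn/90: [-0.0001  0.0003 -0.0026]
F [-6.1543 -1.8328 10.7867] T [-0.2898  1.4104  0.0154] open 0.3930950041480009 j [-0.2032  0.545  -0.2656  1.8427  0.1992  0.7763 -2.2693]
```

```bash
python3 -m pendant '[[[0.01,0,0,0,0,0,-1],[0.01,0,0,0,0,0,-1]]]'; python3 go.py .5524 .199 .09 -97.1
```

```text
time: 12.2
position: [0.5527, 0.2013, 0.0846]
tcp_rot: [1.301, 1.144, -1.297]
force: [-4.7, -1.1, 10.2]
opening: 0.393
t 12.2 pos [0.5527 0.2013 0.0846] jawdir -97.11602676211062 toolx [ 0.0042 -0.0016 -1.    ]
shift tool /100mm: [-0.0541  0.0003  0.0233] turn/90: [-0.0002  0.0006 -0.0028]
F [-4.7193 -1.1299 10.1539] T [-0.2947  1.2405  0.0117] open 0.39289233604399654 j [-0.2038  0.5449 -0.2653  1.8427  0.1998  0.7764 -2.2701]
```

```bash
python3 -m pendant '[[[0.025,0,0,0,0,0,-1],[0.025,0,0,0,0,0,-1]]]'; python3 go.py .5524 .199 .09 -97.1
```

```text
time: 12.4
position: [0.5529, 0.2014, 0.0845]
tcp_rot: [1.301, 1.142, -1.298]
force: [-8.9, -3.4, 23.0]
opening: 0.396
t 12.4 pos [0.5529 0.2014 0.0845] jawdir -97.1236562359372 toolx [ 0.0049 -0.003  -1.    ]
shift tool /100mm: [-0.0551 -0.0019  0.0245] turn/90: [-0.0003  0.0015 -0.0034]
F [-8.8643 -3.432  23.0035] T [-0.7993  2.2617  0.0129] open 0.39584243188428586 j [-0.2055  0.5452 -0.2643  1.8424  0.2014  0.7765 -2.2722]
```

```bash
python3 - <<'E'
from h import *
f=grab_frame("scene")["img"][:,:,::-1]
cv2.imwrite("pics/scene6r.png",f)
c=f[140:220,310:390]
cv2.imwrite("pics/scene6.png",cv2.resize(c,None,fx=7,fy=7,interpolation=cv2.INTER_CUBIC))
E
```

```text
(no output)
```

View pics/scene6.png

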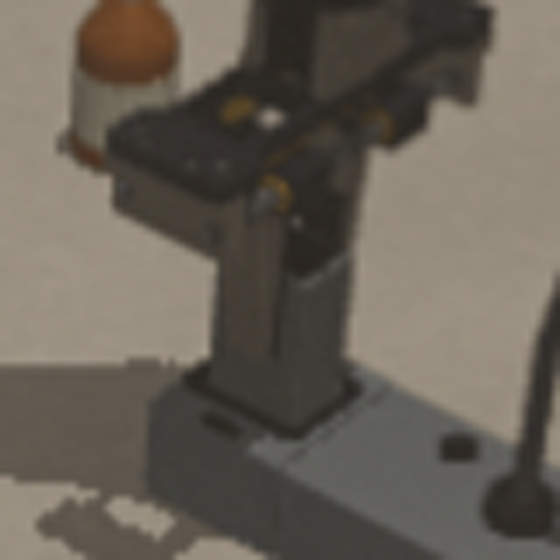

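The pack's foot sits well inside the mouth rim (corner at (290,435)) and the arm meets a stiff stop at 23 N. I let the button out now while keeping a light downward push.

```bash
python3 -m pendant '[[[0.012,0,0,0,0,0,-1],[0.012,0,0,0,0,0,-0.14]]]';python3 -m pendant '[[[0.008,0,0,0,0,0,-0.1],[0.005,0,0,0,0,0,-0.1]]]'; python3 go.py .5524 .199 .09 -97.1
```

```text
time: 12.65
position: [0.5529, 0.2006, 0.0844]
tcp_rot: [1.3, 1.14, -1.298]
force: [-3.4, -2.7, 10.8]
opening: 0.427
time: 12.85
position: [0.5529, 0.1994, 0.0844]
tcp_rot: [1.299, 1.138, -1.299]
force: [-2.1, 0.9, 4.8]
opening: 0.454
t 12.85 pos [0.5529 0.1994 0.0844] jawdir -97.17337754947275 toolx [ 0.0057 -0.0065 -1.    ]
shift tool /100mm: [-0.0561 -0.0042  0.0052] turn/90: [-0.0008  0.0036 -0.0041]
F [-2.1321  0.8691  4.7709] T [-0.0042  0.7709  0.0091] open 0.4536364296568239 j [-0.2064  0.5443 -0.2616  1.8438  0.2042  0.7767 -2.2738]
```

```bash
python3 -m pendant '[[[0,0,0,0,0,0,0],[0,0,0,0,0,0,0.3],[0,0,0,0,0,0,0.6],[0,0,0,0,0,0,0.6],[0,0,0,0,0,0,0.6]]]'; python3 go.py .5524 .199 .15 -97.1; python3 - <<'E'
from h import *
f=grab_frame("scene")["img"][:,:,::-1]
cv2.imwrite("pics/scene7r.png",f)
c=f[140:220,310:390]
cv2.imwrite("pics/scene7.png",cv2.resize(c,None,fx=7,fy=7,interpolation=cv2.INTER_CUBIC))
E
```

```text
time: 13.35
position: [0.5546, 0.1995, 0.0839]
tcp_rot: [1.302, 1.137, -1.296]
force: [-0.1, 0.2, -0.9]
opening: 0.793
t 13.35 pos [0.5546 0.1995 0.0839] jawdir -97.21479153856008 toolx [ 0.0091 -0.0051 -0.9999]
shift tool /100mm: [-0.6609 -0.0149  0.0099] turn/90: [-0.0013  0.0025 -0.0061]
F [-0.1396  0.2098 -0.9119] T [0.0353 0.0122 0.0298] open 0.792987547302417 j [-0.206   0.5454 -0.2608  1.8431  0.205   0.7726 -2.274 ]
```

View pics/scene7.png

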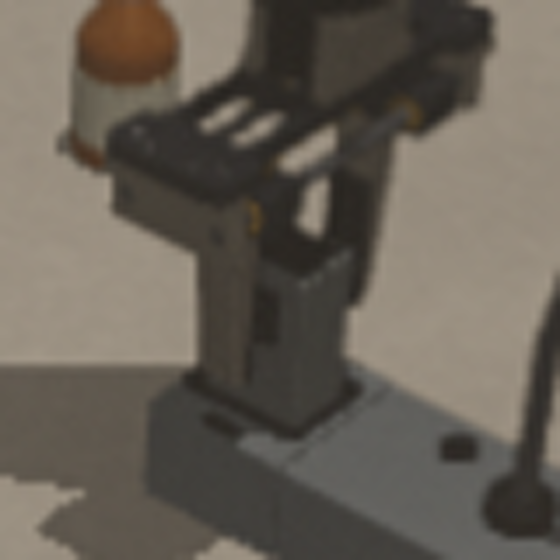

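Fingers are clear of the pack: the black button shows at (265,310) and the pack top is unchanged at about (300,275). I retract straight up and check the height.

```bash
python3 -m pendant '[[[-0.1,0,0,0,0,0,0.6],[-0.15,0,0,0,0,0,0.6],[-0.2,0,0,0,0,0,0.6],[-0.25,0,0,0,0,0,0.6],[-0.25,0,0,0,0,0,0.6],[-0.25,0,0,0,0,0,0.6],[-0.1,0,0,0,0,0,0.6],[0,0,0,0,0,0,0.6]]]'; python3 -m pendant '[[[0,0,0.2,0,0,0,0.6],[0,0,0.4,0,0,0,0.6],[0,0,0.4,0,0,0,0.6],[0,0,0.4,0,0,0,0.6],[0,0,0.4,0,0,0,0.6],[0,0,0.4,0,0,0,0.6],[0,0,0.4,0,0,0,0.6],[0,0,0.2,0,0,0,0.6],[0,0,0,0,0,0,0.6],[0,0,0,0,0,0,0.6]]]'; python3 - <<'E'
from h import *
for n in("scene","top"):
    f=grab_frame(n)["img"][:,:,::-1]
    cv2.imwrite(f"pics/{n}8r.png",f)
    c=f[140:210,320:390] if n=="scene" else f[125:205,185:265]
    cv2.imwrite(f"pics/{n}8.png",cv2.resize(c,None,fx=8 if n=="scene" else 7,fy=8 if n=="scene" else 7,interpolation=cv2.INTER_CUBIC))
E
```

```text
time: 14.2
position: [0.554, 0.2012, 0.2265]
tcp_rot: [1.306, 1.135, -1.291]
force: [0.1, 0.5, -0.3]
opening: 0.801
time: 15.2
position: [0.5124, -0.0852, 0.218]
tcp_rot: [1.299, 1.148, -1.297]
force: [-0.7, 1.5, 0.6]
opening: 0.796
```

View pics/scene8.png

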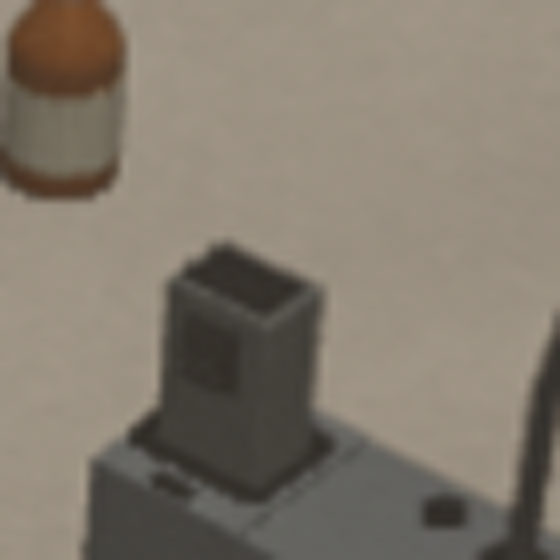

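View pics/top8.png

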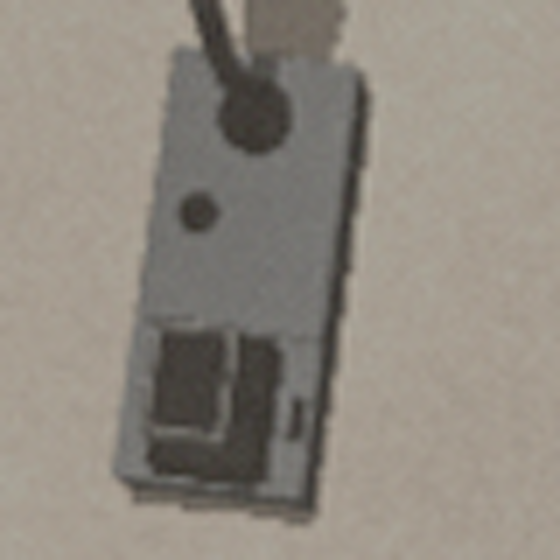

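View pics/scene8r.png

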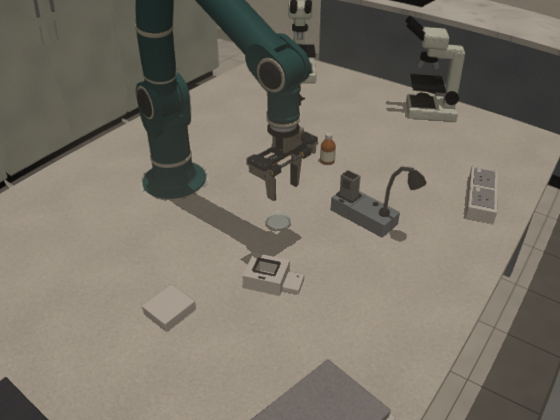

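```bash
python3 - <<'E'
from h import *
np.set_printoptions(precision=4,suppress=True)
S=unz([(225,243),(322,288),(265,322),(170,285)],320,140,8)
T=unz([(150,430),(163,330),(237,332),(225,437)],185,125,7)
print(tri(S,T), tri(S,T).mean(0)); 
for z in (.122,.126,.131): print(z,plane("scene",S,z).mean(0),plane("top",T,z).mean(0))
E
```

```text
[[0.5323 0.2155 0.129  0.0022]
 [0.5748 0.2118 0.1277 0.0044]
 [0.5717 0.1795 0.1299 0.0003]
 [0.5288 0.1844 0.1261 0.0004]] [0.5519 0.1978 0.1282 0.0018]
0.122 [0.5482 0.2066 0.122 ] [0.5522 0.1985 0.122 ]
0.126 [0.5509 0.2013 0.126 ] [0.5516 0.1977 0.126 ]
0.131 [0.5543 0.1947 0.131 ] [0.5509 0.1968 0.131 ]
```

Checks so far: pack top at about 126 mm after the known 2 mm bias, which fits it being home at the stop (unlocked it would be ≈131). Next I look at the button with the contrast stretched, against the locked view in the charger.

```bash
python3 - <<'E'
import cv2,numpy as np
f=lambda c:np.clip((c.astype(float)-20)*2.6,0,255).astype(np.uint8)
z=lambda c:cv2.resize(f(c),(390,390),interpolation=cv2.INTER_CUBIC)
s8=cv2.imread("pics/scene8r.png");s0=cv2.imread("pics/scene0.png")
t8=cv2.imread("pics/top8r.png")
cv2.imwrite("pics/cmp.png",np.hstack([z(s0[238:278,248:288]),z(s8[165:205,330:370])]))
E
```

```text
(no output)
```

View pics/cmp.png

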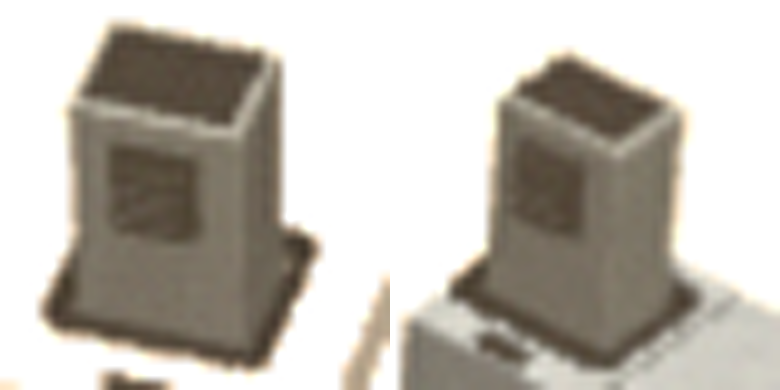

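```bash
python3 - <<'E'
from h import *
from scipy.ndimage import label
f=cam("scene");T=np.array(f["cam_to_world"]);K=np.array(f["camera_matrix"]);D=np.array(f["distortion"])
def proj(P):
    q=(np.atleast_2d(P)-T[:3,3])@T[:3,:3]; q=q*[1,-1,-1]
    return cv2.projectPoints(q,np.zeros(3),np.zeros(3),K,D)[0].reshape(-1,2)
def go(img,cx,cy,yaw,zt,box,name):
    a=np.radians(yaw);ex=np.array([np.cos(a),np.sin(a),0]);ey=np.array([-ex[1],ex[0],0]);c=np.array([cx,cy,zt-.055])
    g=cv2.cvtColor(cv2.imread(img),cv2.COLOR_BGR2GRAY).astype(float)
    x0,x1,y0,y1=box; sub=g[y0:y1,x0:x1]; th=(np.percentile(sub,10)+np.percentile(sub,80))/2
    w=np.clip(th-sub,0,None); yy,xx=np.mgrid[y0:y1,x0:x1]; m=[(w*xx).sum()/w.sum(),(w*yy).sum()/w.sum()]
    for pr in (0,.0035,.0055): print(name,pr,proj(c+ey*(-.025+pr)+np.array([0,0,.031]))[0].round(2))
    print(" measured",np.round(m,2)," top corner pred",proj(c+ex*.024-ey*.018+np.array([0,0,.055]))[0].round(2), "faceY", proj(c-ex*.024-ey*.018+np.array([0,0,.055]))[0].round(2))
go("pics/scene0.png",.5347,-.1882,19.6,.122,(257,271,250,265),"chg")
go("pics/scene8r.png",.5517,.1998,-7.1,.1267,(341,352,178,191),"lamp")
E
```

```text
chg 0 [262.61 259.21]
chg 0.0035 [263.05 258.29]
chg 0.0055 [263.3  257.76]
 measured [263.53 257.27]  top corner pred [272.54 252.12] faceY [254.04 248.41]
lamp 0 [344.49 185.43]
lamp 0.0035 [345.21 184.93]
lamp 0.0055 [345.63 184.65]
 measured [346.   184.07]  top corner pred [353.05 180.97] faceY [340.07 174.57]
```

Button position in that view is within noise (≈0.5 px), so it is not decisive. I do a gentle press from above with shut fingers: a locked pack should rest on the catch slightly above the floor and give ≤1 mm.

```bash
python3 -m pendant '[[[0,0,-0.2,0,0,0,-1],[0,0,-0.4,0,0,0,-1],[0,0,-0.4,0,0,0,-1],[0,0,-0.4,0,0,0,-1],[0,0,-0.4,0,0,0,-1],[0,0,-0.4,0,0,0,-1],[0,0,-0.3,0,0,0,-1],[0,0,-0.1,0,0,0,-1],[0,0,0,0,0,0,-1],[0,0,0,0,0,0,-1]]]';python3 go.py .5517 .1998 .16 -97.1
```

```text
time: 16.3
position: [0.5397, 0.1985, 0.2169]
tcp_rot: [1.284, 1.164, -1.28]
force: [-0.3, 0.0, -0.3]
opening: 0.003
t 16.3 pos [0.5397 0.1985 0.2169] jawdir -95.65034863817704 toolx [-0.0003  0.0039 -1.    ]
shift tool /100mm: [ 0.5692  0.1185 -0.0224] turn/90: [ 0.0161 -0.0024  0.0005]
F [-0.3396  0.0089 -0.3094] T [-0.0089 -0.0068  0.0226] open 0.003282237757591221 j [-0.1579  0.3637 -0.3144  1.7731  0.1249  1.0233 -2.1875]
```

```bash
python3 -m pendant '[[[0.1,0.12,-0.02,0.016,0,0,-1],[0.2,0,0,0,0,0,-1],[0.2,0,0,0,0,0,-1],[0.15,0,0,0,0,0,-1],[0.05,0,0,0,0,0,-1],[0,0,0,0,0,0,-1],[0,0,0,0,0,0,-1]]]';python3 go.py .5517 .1998 .13 -97.1
```

```text
time: 17.0
position: [0.5584, 0.1864, 0.1423]
tcp_rot: [1.317, 1.133, -1.317]
force: [0.3, -0.0, -0.4]
opening: 0.004
t 17.0 pos [0.5584 0.1864 0.1423] jawdir -98.48299551118642 toolx [ 0.002  -0.0018 -1.    ]
shift tool /100mm: [ 0.1225 -0.0864 -0.1223] turn/90: [-0.0154  0.0009 -0.0014]
F [ 0.2596 -0.0248 -0.3751] T [ 0.0339 -0.0125 -0.0725] open 0.004391012450889129 j [-0.1644  0.469  -0.2789  1.8056  0.1642  0.8882 -2.2373]
```

```bash
python3 -m pendant '[[[0,-0.07,-0.11,-0.015,0,0,-1],[0,0,0,0,0,0,-1],[0,0,0,0,0,0,-1],[0.05,0,0,0,0,0,-1],[0.03,0,0,0,0,0,-1],[0,0,0,0,0,0,-1]]]';python3 go.py .5517 .1998 .127 -97.1
```

```text
time: 17.6
position: [0.5543, 0.2002, 0.1365]
tcp_rot: [1.302, 1.144, -1.293]
force: [0.2, 0.3, -0.6]
opening: 0.007
t 17.6 pos [0.5543 0.2002 0.1365] jawdir -97.01353916078129 toolx [ 0.0071 -0.0001 -1.    ]
shift tool /100mm: [ 0.0949 -0.0262  0.0072] turn/90: [ 0.001  -0.0005 -0.0045]
F [ 0.2457  0.3297 -0.5538] T [-0.006   0.0311  0.0222] open 0.006632139716037382 j [-0.1838  0.4757 -0.2855  1.8119  0.1734  0.8717 -2.2437]
```

```bash
python3 -m pendant '[[[0.04,-0.02,0,0,0,0,-1],[0.025,0,0,0,0,0,-1],[0,0,0,0,0,0,-1]]]'; python3 -m pendant '[[[0.02,0,0,0,0,0,-1],[0.01,0,0,0,0,0,-1]]]'; python3 -m pendant '[[[0.01,0,0,0,0,0,-1],[0.01,0,0,0,0,0,-1]]]'
```

```text
time: 17.9
position: [0.5521, 0.2001, 0.1291]
tcp_rot: [1.302, 1.144, -1.294]
force: [0.4, -0.3, 0.0]
opening: 0.005
time: 18.1
position: [0.5527, 0.2008, 0.1268]
tcp_rot: [1.304, 1.144, -1.293]
force: [-1.7, 0.1, 6.3]
opening: 0.005
time: 18.3
position: [0.5528, 0.2016, 0.1268]
tcp_rot: [1.304, 1.144, -1.292]
force: [-2.5, -2.2, 7.9]
opening: 0.006
```

```bash
python3 -m pendant '[[[0.02,0,0,0,0,0,-1],[0.02,0,0,0,0,0,-1]]]'; for k in 1; do python3 -m pendant '[[[0,0,0,0,0,0,-1]]]'; python3 -m pendant '[[[-0.004,0,0,0,0,0,-1]]]'; python3 -m pendant '[[[-0.004,0,0,0,0,0,-1]]]'; python3 -m pendant '[[[-0.004,0,0,0,0,0,-1]]]';python3 -m pendant '[[[-0.004,0,0,0,0,0,-1]]]';python3 -m pendant '[[[-0.004,0,0,0,0,0,-1]]]'; done | grep -E "pos|force"
```

```text
time: 18.5
position: [0.553, 0.2019, 0.1268]
tcp_rot: [1.304, 1.143, -1.291]
force: [-5.3, -3.0, 16.1]
opening: 0.004
position: [0.553, 0.2019, 0.1276]
force: [-0.5, -1.1, 1.3]
position: [0.5531, 0.2019, 0.1283]
force: [-0.1, 0.5, -0.6]
position: [0.5532, 0.2018, 0.1285]
force: [0.1, 1.2, -1.2]
position: [0.5531, 0.2018, 0.1287]
force: [0.7, 0.5, -0.5]
position: [0.553, 0.2017, 0.1288]
force: [-0.1, -1.0, -0.1]
position: [0.553, 0.2016, 0.1289]
force: [-0.0, 0.8, -0.2]
```

The stop is solid at 126.8 mm under 16 N. When I back off, the pack follows up by ≤1 mm and contact is then lost, so it is held by the catch (unlocked, it would follow about 5 mm). I retract and take a final look.

```bash
python3 -m pendant '[[[-0.1,0,0,0,0,0,-1],[-0.2,0,0,0,0,0,-1],[-0.25,0,0,0,0,0,-1],[-0.25,0,0,0,0,0,-1],[-0.1,0,0,0,0,0,-1],[0,0,0.2,0,0,0,-1],[0,0,0.35,0,0,0,-1],[0,0,0.35,0,0,0,-1],[0,0,0.35,0,0,0,-1],[0,0,0.35,0,0,0,-1]]]'; python3 -m pendant '[[[0,0,0.35,0,0,0,-1],[0,0,0.2,0,0,0,-1],[0,0,0.1,0,0,0,-1],[0,0,0,0,0,0,-1],[0,0,0,0,0,0,-1],[0,0,0,0,0,0,-1]]]'; python3 - <<'E'
from h import *
a=grab_frame("scene")["img"][:,:,::-1];b=grab_frame("top")["img"][:,:,::-1]
cv2.imwrite("pics/scene9.png",a);cv2.imwrite("pics/top9.png",b)
p=cv2.imread("pics/scene0.png");q=cv2.imread("pics/top0.png")
# change vs start around dish/box/bottle (no robot shade check)
for n,i,j,(x0,x1,y0,y1) in (("dish top",b,q,(262,290,214,241)),("box top",b,q,(398,438,212,250)),("bottle top",b,q,(138,168,235,260)),("dish sc",a,p,(262,295,212,233)),("box sc",a,p,(140,200,283,330)),("bottle sc",a,p,(317,340,130,167)),("pack sc",a,cv2.imread("pics/scene8r.png"),(335,365,165,205))):
    print(n,np.abs(i[y0:y1,x0:x1].astype(int)-j[y0:y1,x0:x1]).mean().round(2))
E
```

```text
time: 20.1
position: [0.5319, 0.0448, 0.2242]
tcp_rot: [1.298, 1.151, -1.28]
force: [1.5, 0.0, -0.5]
opening: 0.005
time: 20.7
position: [0.523, -0.0258, 0.2236]
tcp_rot: [1.301, 1.148, -1.286]
force: [0.4, -0.8, -0.4]
opening: 0.002
dish top 43.0
box top 12.06
bottle top 10.68
dish sc 15.04
box sc 5.48
bottle sc 18.08
pack sc 1.43
```

View pics/scene9.png

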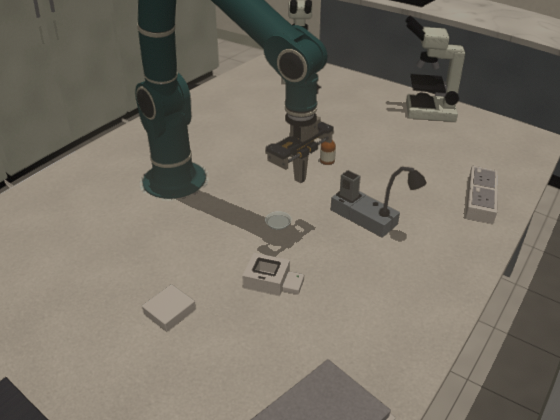

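View pics/top9.png

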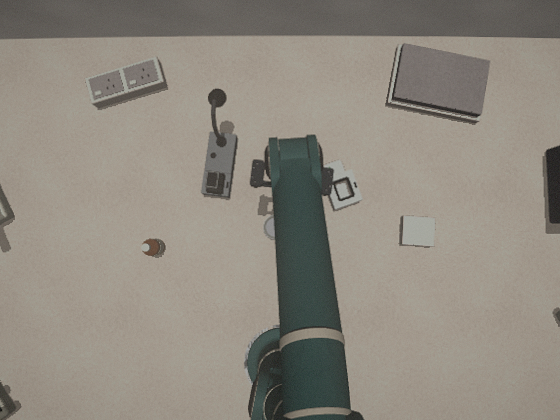

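The final views show the pack standing in the lamp (scene (349,187)) and the charger empty. Dish (278,222), box (169,307; top view (418,231)) and bottle (328,152; top view (153,247)) are where they were at the start. The pixel differences come from exposure, the arm and its shadow. I hand it in.

```bash
python3 -c "
from workcell import *
s=sense();print(s['time'],s['force']);print(sign_off())"
```

```text
20.8 [ 0.34782472 -0.01001621  0.18014189]
the job is handed in; nothing more can be done
None
```

I took the pack out of the charger with its button squeezed in and pressed it into the lamp's well. It met a solid stop at about 23 N. I let the button spring out while still pushing lightly, moved the arm clear and handed in at 20.8 s. No verdict was reported.

**What the last checks showed:**
- **Lift-out:** the first 3.5 mm lift showed only about 1 N at the wrist. With the pack clear of the charger it read about 2.3 N, roughly the pack's weight, so it was not pulled against its catch.
- **Home and locked:** I pressed on the pack's top with shut fingers and it stopped solidly at 126.8 mm under 16 N. When I backed off it rose 1.5 mm or less before contact was lost. An unlocked pack would have come up about 5 mm.
- **Pack height:** the two cameras put the pack's top at about 126 mm, after taking off the 2 mm they over-read in the charger. That agrees with the press.
- **Other things:** the dish, slide box and bottle show at the same pixel positions as at the start, judged by eye.

**Checks that did not help:**
- **Button position in the picture:** this was within the image noise, so it could not show whether the button was fully out.
- **Automatic before/after picture comparison:** it showed large differences around the dish, box and bottle. I put these down to exposure, the arm and its shadow. In the last top view the arm partly hid the dish.

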